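Load the tea-tin dispenser

ROBOT

A 7-joint arm with a two-finger parallel gripper is mounted at the origin on the work surface. World frame = base frame: x ahead of the robot, y to its left, z up, the work surface at z = 0. Lengths are in m, angles in rad, forces in N, time in s.
With the tool pointing down it reaches from about 0.4 to 0.85 m from the base axis. Payload 4.5 kg.
Tool frame: the origin (TCP) lies between the finger pads; the fingertips stand 17 mm ahead of it and the grasp point (between the pads) lies 2 mm behind it (arm.finger_overhang is the distance from the TCP to the fingertips, in m); z points along the fingers, y is the line along which they close (so a half turn about z gives the same grasp; the last joint's range is limited). The gripper opens to 88 mm and grips with 3 to 60 N. Pads are 18 mm wide; open, the fingers measure 123 mm over their backs; the gripper's body (75 mm by 187 mm) begins 45 mm behind the grasp point.
Start: joints at [1.205, 0.689, -0.195, 1.565, 0.157, 0.902, -0.215], TCP at [0.243, -0.576, 0.256] pointing down, gripper open.
Joint ranges: [-3.01, 3.01], [-0.46, 2.08], [-1.47, 1.51], [0.13, 2.56], [-1, 4.14], [0.04, 2.09], [-2.66, 2.66]. Speed limits (rad/s): [2.57, 2.57, 3.14, 3.14, 3.14, 3.14, 3.14].

INTERFACE

Orientations are given as a unit quaternion [x, y, z, w].
In Python, from rig import arm gives the robot as it stands.
- The arm moves only by the tool step_arm, never from a script. Its arguments are lists of equal length, an entry for each row: "linear": the shift along the world's x, y, z in units of 0.8 m (1.0 is 0.8 m), a list of three; "delta_rot": the turn, a rotation vector about the world's x, y, z in units of 180 degrees (1.0 is 180 degrees), a list of three; "grip": the closure in counts, from 0 (fully open) to 255 (shut). A call has 1 to 12 rows; each row is the pose to reach, as a shift and turn from the pose commanded when the call began, turning the shorter way round; what a row does not reach only later rows make up. A row lasts 1/12 s, in which the tool goes at most 41.7 mm and 7.16 degrees, less where a joint would pass 70% of its speed; a pose out of reach is approached as far as the arm can. A call with a number of a shift or a turn outside -1 to 1 is refused whole. A call with a gripper value outside its range is refused whole. The fingers move at their own pace and stop on an object; "grip_force" is the grip in N (left out, the last holds). Time passes only in rows, so rows that repeat a pose let the fingers close. It gives the time, the measured TCP pose, the force, the opening and the grip force at its end, in the units of the state.
- arm.state(): the state, without advancing time (a new reading comes with each control period).
- arm.get_image(name): name is "scene" or "side" or "wrist"; returns the picture (400x640x3 uint8, red, green, blue); there is no depth.
- arm.get_calibration(name): a dict with "vfov" (degrees; the focal length in pixels is half the picture's height over the tangent of half this angle, whatever the lens; pixels are square), "cx", "cy" (the principal point, pixels), "R" (3x3) and "t" (3): a world point X has camera coordinates R X + t. Camera axes: x right, y down, z forward; pixel columns grow to the right and rows downward; lengths in m; the calibration is good to about 2 mm. A picture is of the moment at which its call begins: read the wrist's pose just before it. get_calibration takes no time and is no camera call; for the wrist camera it gives the pose at the moment of the call.
- arm.close_job(): hands the job in; it is judged then, once.
Trained networks look in the newest picture that a camera, given by its name, has taken for a name from the list of things; names that differ only in an ending like _2 or _b are one class to them, and where a whole thing is asked for, a point or a joint stands for the part that bears it (a point fixed in the world has none). Each returns a list of dicts, best first, with "confidence" (0 to 1); they miss things now and then, are a little off and sometimes report something else, mostly with a low value. They report only what shows in the picture. A call takes as long as a camera call. They do not tell look-alikes from the thing itself.
- arm.trace(camera, thing): "mask" (400x640 bool, what is visible of it).
- arm.pinpoint(camera, thing): "xyz" ([x, y, z] in m, in world coordinates, good to about 4 mm: a listed point, or the origin of a listed thing).
The state is a dict: "t": time; "joint_pos": joint angles; "joint_vel": joint speeds; "tau": joint torques, N m; "eef_pos": TCP position; "tool_rot": TCP orientation; "ft_force": force on the tool from outside, world axes, zero at the start; "ft_torque": the same for the moment, N m; "width": opening from 0.0 (shut) to 1.0 (fully open); "grasp_force": force on a finger pad.
Only numpy, scipy, OpenCV 4.12 (cv2) and the standard library are available. Lean on these libraries where they do the work, as an engineer would, in place of code of your own. Each camera call takes 0.05 s, during which the arm holds its last target. There are 200 camera calls.

TASK

Load the teak gravity-feed dispenser from its open top with the two plain round flat-lidded tea tins, one at a time: first the short one, then the tall one, so that both stand upright inside, the short one at the bottom where it comes out first and the tall one resting on it. The square caddy does not belong in it, and neither does the round caddy with the knob on its lid, which must be left standing where it is.

Things in the scene. Friction and masses are not known exactly. Their poses are not given: they have to be found in the camera images.
- short_tin_c (a point): Centre of the short tea tin: plain round steel tin, flat lid, 44 mm across, 56 mm high, about 0.1 kg, standing on the cabinet top (z = 0), z axis up. It stands, with centres at least 100 mm apart, in a group with the tall tin and two bystanders, the knobbed caddy and a square steel caddy (50 x 50 x 60 mm). A tea tray with a teapot (116 mm high) and a strainer arm (160 mm) is beyond them.
- tall_tin_c (a point): Centre of the tall tea tin: plain round steel tin, flat lid, 44 mm across, 80 mm high, about 0.12 kg, standing on the cabinet top, z axis up.
- magazine_seat (a point): Centre of the dispenser's inner floor, 12 mm above the cabinet top; z up. Fixed, smooth, dark teak square shaft, 60 mm wide inside, with slotted walls and a dispensing window on its own -x side. Walls end 110 mm above this point, then a flared mouth 84 mm wide inside, rim at 141 mm (95 mm over its outside). A tin let go upright in the mouth within 10 mm of the axis drops down by itself.
- knob_caddy_c (a point): Centre (25 mm up) of the round steel caddy with the ball knob, a bystander standing in the same group: 44 mm across, 50 mm high to its lid, 69 mm to the top of its knob, z axis up.
Things that resemble listed ones, but are neither listed nor needed, are in the scene too. Leave any brown look-alike of the part that bears short_tin_c alone. What is meant by the part that bears magazine_seat is not blue, and is the larger of those in its own colour.

How it is judged:
On the way, in this order (a step that is already met when the one before it is completed fails the run):
1. the short tin stands on the floor of the dispenser while the tall tin is still outside (horizontal distance between short_tin_c and magazine_seat below 0.016 m and z of short_tin_c in the frame of magazine_seat between 0.022 and 0.034 m and angle between short_tin_c's own z axis and vertical below 0.175 rad and linear speed of short_tin below 0.03 m/s and horizontal distance between tall_tin_c and magazine_seat above 0.06 m), for 0.2 s.
2. the tall tin stands on the short tin in the dispenser (horizontal distance between each of short_tin_c, tall_tin_c and magazine_seat below 0.016 m and z of short_tin_c in the frame of magazine_seat between 0.022 and 0.034 m and angle between each of short_tin_c, tall_tin_c's own z axis and vertical below 0.175 rad and linear speed of each of short_tin, tall_tin below 0.03 m/s and z of tall_tin_c in the frame of magazine_seat between 0.09 and 0.102 m), for 0.2 s.
At the end, for the whole second after the job is handed in: The short tin stands on the dispenser's floor and the tall tin on top of it, both at rest: their centres within 16 mm of the shaft's axis, within 6 mm of the heights of a standing stack (28 and 96 mm above the inner floor), and lid up within 10 degrees (all of step 2); the robot touches nothing.
It fails at once if the knobbed caddy is moved by more than 40 mm or tipped by more than 25 degrees (distance of knob_caddy_c from where it was at the start of the episode above 0.04 m or angle between knob_caddy_c's own z axis and vertical above 0.44 rad).
It also fails if it takes over 64 s, if anything falls off the work surface, if the arm or the gripper's body presses on something with over 40 N, if the wrist force passes 120 N, or if a joint passes its speed limit or range.

## Working session

There is one attempt and no reset: what is moved stays moved. The work goes in short steps, Python scripts to look and compute and a tool call to move; the robot and the scene stay as the last step left them, time stands still between calls to the robot, and variables do not carry over. Pictures are saved under pics/ and viewed, at most 10 in all, crops included, and the job is handed in when it is done.

Besides the shell and the picture viewer there is one more tool, called after "Request:" as name(argument=value, ...) on one line, values as JSON. step_arm: Moves the arm, as the interface text tells. Its arguments: {"type":"object","properties":{"linear":{"type":"array","items":{"type":"array","items":{"type":"number"}}},"delta_rot":{"type":"array","items":{"type":"array","items":{"type":"number"}}},"grip":{"type":"array","items":{"type":"number"}},"grip_force":{"type":"number"}},"required":["linear","delta_rot","grip"]}

```bash
mkdir -p pics; ls; python3 - <<'E'
from rig import arm
import cv2,numpy as np
s=arm.state();print(s['t'],s['eef_pos'],s['tool_rot'],s['width'])
for c in ['scene','side']:
    im=arm.get_image(c);cv2.imwrite(f'pics/{c}0.png',im[...,::-1])
    K=arm.get_calibration(c)
    f=200/np.tan(np.radians(K['vfov'])/2)
    print(c,f,K['cx'],K['cy'],(-np.array(K['R']).T@K['t']).round(3))
    for n in ['short_tin_c','tall_tin_c','magazine_seat','knob_caddy_c']:
        for d in arm.pinpoint(c,n):
            x=np.array(K['R'])@d['xyz']+K['t'];print(n,round(d['confidence'],2),np.round(d['xyz'],3),(f*x[:2]/x[2]+[K['cx'],K['cy']]).round())
E
```

```text
pics
0.0 [ 0.24297918 -0.57519803  0.25491655] [ 9.80080901e-01  1.98596607e-01 -2.44846158e-04 -8.69506434e-04] 1.003193044702119
scene 460.7537493410756 314.9827022270844 203.19066857038177 [1.065 0.402 0.793]
short_tin_c 0.66 [ 0.622 -0.213  0.027] [196. 188.]
short_tin_c 0.66 [ 0.585 -0.317  0.031] [175. 160.]
short_tin_c 0.64 [ 0.542 -0.122  0.028] [250. 184.]
tall_tin_c 0.84 [ 0.631 -0.048  0.041] [250. 219.]
magazine_seat 0.81 [0.565 0.394 0.005] [455. 313.]
magazine_seat 0.78 [0.397 0.17  0.012] [392. 204.]
magazine_seat 0.63 [0.579 0.232 0.012] [377. 274.]
knob_caddy_c 0.86 [ 0.481 -0.214  0.029] [237. 153.]
side 383.4417874831213 311.4744994470207 197.70828244392112 [0.46  0.766 0.697]
short_tin_c 0.83 [ 0.545 -0.123  0.026] [310. 174.]
short_tin_c 0.73 [ 0.617 -0.214  0.024] [290. 155.]
short_tin_c 0.52 [ 0.586 -0.317  0.027] [303. 137.]
tall_tin_c 0.71 [ 0.632 -0.046  0.043] [276. 184.]
magazine_seat 0.78 [0.576 0.23  0.007] [283. 274.]
magazine_seat 0.77 [0.394 0.168 0.008] [364. 257.]
magazine_seat 0.59 [0.57  0.399 0.011] [274. 343.]
knob_caddy_c 0.81 [ 0.483 -0.215  0.024] [333. 157.]
```

View pics/scene0.png

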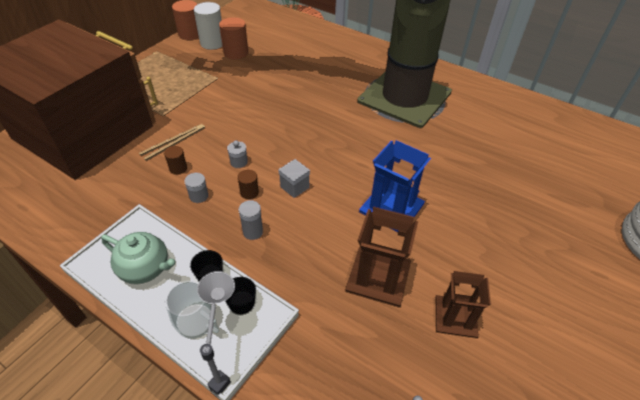

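View pics/side0.png

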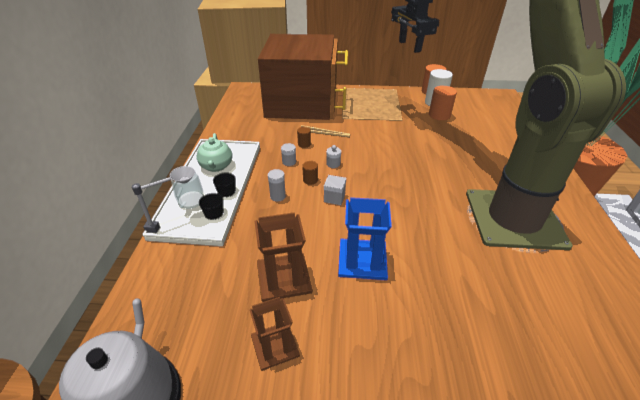

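The steel short tin is at scene px (196,188). The other two short-tin hits, at (175,160) and (248,184), are brown look-alikes. The tall tin is at (250,219), the knobbed caddy at (237,153) and the square caddy at (294,178). The target dispenser is the large brown one at (385,260); blue and small-brown decoys stand beside it. Next I check the chest and teapot clearance.

```bash
cat > h.py <<'E'
from rig import arm
import cv2,numpy as np
def ray(c,px,z,K=None):
    K=K or arm.get_calibration(c);f=200/np.tan(np.radians(K['vfov'])/2);R=np.array(K['R'])
    C=-R.T@K['t'];d=R.T@[(px[0]-K['cx'])/f,(px[1]-K['cy'])/f,1]
    return (C+d*(z-C[2])/d[2]).round(3)
E
python3 - <<'E'
from h import *
for n,px,z in [('chest near base',(73,167),0),('chest right base',(152,120),0),('teapot c',(140,258),.05),('teapot spout',(168,268),.06),('tray corner',(140,210),.01),('strainer',(215,288),.15),('rim l',(359,249),.153),('rim',(404,257),.153),('rim',(416,216),.153),('rim',(371,211),.153),('square',(294,172),.06),('tall top',(251,207),.08),('short top',(197,180),.056)]: print(n,ray('scene',px,z))
print('chest side',ray('side',(333,117),0),ray('side',(265,110),0))
E
```

```text
chest near base [ 0.726 -0.529  0.   ]
chest right base [ 0.491 -0.509  0.   ]
teapot c [ 0.832 -0.154  0.05 ]
teapot spout [ 0.82  -0.086  0.06 ]
tray corner [ 0.731 -0.282  0.01 ]
strainer [0.835 0.063 0.15 ]
rim l [0.64  0.213 0.153]
rim [0.611 0.284 0.153]
rim [0.518 0.26  0.153]
rim [0.555 0.188 0.153]
square [ 0.48  -0.043  0.06 ]
tall top [ 0.627 -0.043  0.08 ]
short top [ 0.62  -0.206  0.056]
chest side [ 0.494 -0.511  0.   ] [ 0.755 -0.548  0.   ]
```

Request:
step_arm(linear=[[0.47,0.4525,0.03],[0.47,0.4525,0.03],[0.47,0.4525,0.03],[0.47,0.4525,0.03],[0.47,0.4525,0.03],[0.47,0.4525,0.03],[0.47,0.4525,0.03],[0.47,0.4525,0.03],[0.47,0.4525,0.03],[0.47,0.4525,0.03],[0.47,0.4525,0.03],[0.47,0.4525,0.03]], delta_rot=[[0,0,0],[0,0,0],[0,0,0],[0,0,0],[0,0,0],[0,0,0],[0,0,0],[0,0,0],[0,0,0],[0,0,0],[0,0,0],[0,0,0]], grip=[0,0,0,0,0,0,0,0,0,0,0,0], grip_force=20)

```text
t: 1.5
eef_pos: [0.6043, -0.2276, 0.279]
tool_rot: [0.98, 0.199, 0.0, 0.0]
ft_force: [1.1, -0.3, -1.0]
width: 1.001
grasp_force: 0.0
```

```bash
cat > look.py <<'E'
from h import *
import sys
K=arm.get_calibration('wrist');im=arm.get_image('wrist');cv2.imwrite(f'pics/{sys.argv[1]}.png',im[...,::-1])
s=arm.state();print(s['t'],s['eef_pos'].__class__,np.round(s['eef_pos'],4))
f=200/np.tan(np.radians(K['vfov'])/2);R=np.array(K['R'])
for n in sys.argv[2:]:
    for d in arm.pinpoint('wrist',n):
        x=R@d['xyz']+K['t'];print(n,round(d['confidence'],2),np.round(d['xyz'],3),(f*x[:2]/x[2]+[K['cx'],K['cy']]).round())
E
python3 look.py w1 short_tin_c tall_tin_c
```

```text
1.55 <class 'numpy.ndarray'> [ 0.612  -0.2168  0.2794]
short_tin_c 0.79 [ 0.58  -0.32   0.028] [382. 213.]
short_tin_c 0.63 [ 0.622 -0.219  0.026] [318. 148.]
short_tin_c 0.55 [ 0.547 -0.127  0.03 ] [219. 177.]
tall_tin_c 0.9 [ 0.627 -0.047  0.043] [163.  80.]
```

View pics/w1.png

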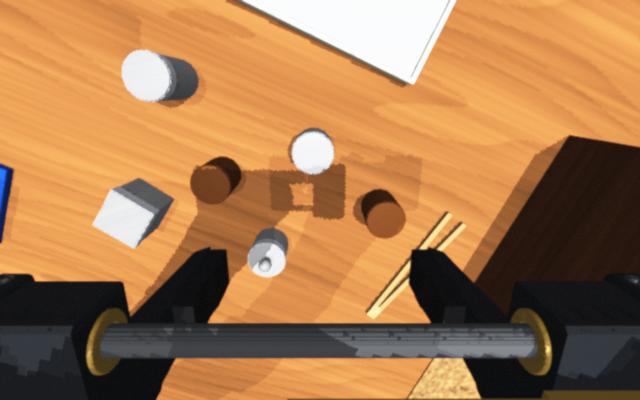

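The short tin's lid shows at about (312,152) and the tall tin's at (147,75). Between the tips nothing else is near. I'll measure both lid centres from the settled arm.

```bash
python3 - <<'E'
from h import *
arm.get_image('wrist')
K=arm.get_calibration('wrist');im=arm.get_image('wrist')
m=(im.min(2)>200).astype(np.uint8)
n,_,st,ce=cv2.connectedComponentsWithStats(m)
for i in range(1,n):
    if 300<st[i,4]<4000: print(st[i],ce[i].round(1),ray('wrist',ce[i],.056,K),ray('wrist',ce[i],.08,K))
s=arm.state();print(np.round(s['eef_pos'],4))
for c in ['scene','side']:
    arm.get_image(c);print([(np.round(d['xyz'],3),round(d['confidence'],2)) for d in arm.pinpoint(c,'magazine_seat')])
E
```

```text
[ 122   49   48   51 1889] [145.5  74. ] [ 0.626 -0.035  0.056] [ 0.63  -0.046  0.08 ]
[ 292  132   42   42 1335] [312.9 152.2] [ 0.62  -0.214  0.056] [ 0.624 -0.213  0.08 ]
[  92  189   61   59 1941] [122.2 218. ] [ 0.469 -0.048  0.056] [ 0.484 -0.058  0.08 ]
[252 245  33  32 559] [271.3 262.6] [ 0.482 -0.22   0.056] [ 0.496 -0.218  0.08 ]
[ 0.6027 -0.2297  0.2784]
[(array([0.4  , 0.169, 0.012]), 0.72), (array([0.574, 0.234, 0.012]), 0.68), (array([0.569, 0.394, 0.004]), 0.58)]
[(array([0.391, 0.169, 0.008]), 0.87), (array([0.567, 0.398, 0.009]), 0.81), (array([0.575, 0.233, 0.011]), 0.69)]
```

Request:
step_arm(linear=[[0.0215,0.0195,0],[0.0215,0.0195,-0.2],[0.0215,0.0195,-0.2],[0.0215,0.0195,-0.2],[0.0215,0.0195,-0.2],[0.0215,0.0195,-0.2],[0.0215,0.0195,-0.2],[0.0215,0.0195,-0.2]], delta_rot=[[0,0,0],[0,0,0],[0,0,0],[0,0,0],[0,0,0],[0,0,0],[0,0,0],[0,0,0]], grip=[0,0,0,0,0,0,0,0])

```text
t: 2.62
eef_pos: [0.6216, -0.2148, 0.1209]
tool_rot: [0.98, 0.198, 0.002, 0.001]
ft_force: [0.6, 0.5, 0.5]
width: 1.0
grasp_force: 0.0
```

```bash
python3 - <<'E'
from h import *
K=arm.get_calibration('wrist');im=arm.get_image('wrist')
s=arm.state();print(s['t'],np.round(s['eef_pos'],4))
m=(im.min(2)>200).astype(np.uint8)
n,_,st,ce=cv2.connectedComponentsWithStats(m)
for i in range(1,n):
    if st[i,4]>300: print(st[i],ce[i].round(1),ray('wrist',ce[i],.056,K))
cv2.imwrite('pics/w2.png',im[...,::-1])
E
```

```text
2.6667 [ 0.6221 -0.2148  0.1217]
[  255     0   293   113 16173] [425.1  36.9] [ 0.742 -0.224  0.056]
[   0   63   49   89 3337] [ 20.2 110.6] [ 0.622 -0.036  0.056]
[216 362  41  38 469] [235.7 379.2] [ 0.49  -0.205  0.056]
```

View pics/w2.png

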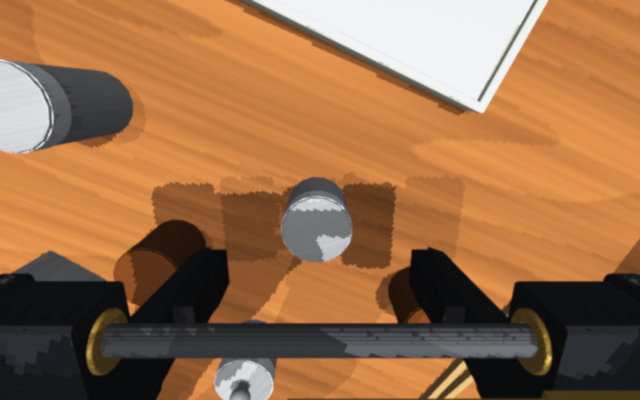

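The tin's lid is at (317,228), centred between the fingers (midline about 320). I'll go down and grip.

Request:
step_arm(linear=[[-0.002,0,-0.05],[-0.002,0,-0.1],[-0.002,0,-0.1],[-0.002,0,-0.1],[-0.002,0,-0.1],[-0.002,0,-0.1],[-0.002,0,-0.1],[-0.002,0,-0.1],[-0.002,0,-0.1],[-0.002,0,-0.1],[-0.002,0,-0.1],[-0.002,0,-0.1]], delta_rot=[[0,0,0],[0,0,0],[0,0,0],[0,0,0],[0,0,0],[0,0,0],[0,0,0],[0,0,0],[0,0,0],[0,0,0],[0,0,0],[0,0,0]], grip=[0,0,0,0,160,160,160,160,160,160,160,160], grip_force=20)

```text
t: 3.67
eef_pos: [0.6189, -0.2138, 0.0391]
tool_rot: [0.98, 0.199, 0.0, 0.0]
ft_force: [-1.5, 0.2, 3.1]
width: 0.491
grasp_force: 20.0
```

Request:
step_arm(linear=[[0,0,0.05],[0,0,0.1],[0,0,0.15],[-0.02,0.04,0.2],[-0.04,0.09,0.24],[-0.15,0.54,0.27],[-0.15,0.54,0.27],[-0.15,0.54,0.27],[-0.15,0.54,0.27],[-0.15,0.54,0.27],[-0.15,0.54,0.27],[-0.15,0.54,0.27]], delta_rot=[[0,0,0],[0,0,0],[0,0,0],[0,0,0],[0,0,0],[0,0,0],[0,0,0],[0,0,0],[0,0,0],[0,0,0],[0,0,0],[0,0,0]], grip=[160,160,160,160,160,160,160,160,160,160,160,160])

```text
t: 4.67
eef_pos: [0.5218, 0.1243, 0.2449]
tool_rot: [0.98, 0.199, -0.0, 0.0]
ft_force: [1.6, 0.4, -0.4]
width: 0.492
grasp_force: 20.0
```

Request:
step_arm(linear=[[-0.04,0.12,0],[-0.04,0.12,0],[-0.04,0.12,0],[-0.04,0.12,0]], delta_rot=[[0,0,0],[0,0,0],[0,0,0],[0,0,0]], grip=[160,160,160,160])

```text
t: 5.0
eef_pos: [0.4881, 0.2253, 0.2447]
tool_rot: [0.979, 0.204, -0.0, -0.002]
ft_force: [-1.2, 0.5, -0.9]
width: 0.491
grasp_force: 20.0
```

```bash
python3 look.py w3 magazine_seat
```

```text
5.05 <class 'numpy.ndarray'> [0.4894 0.2215 0.2446]
magazine_seat 0.86 [0.568 0.399 0.01 ] [188.  23.]
magazine_seat 0.56 [0.568 0.231 0.012] [346.  97.]
```

View pics/w3.png

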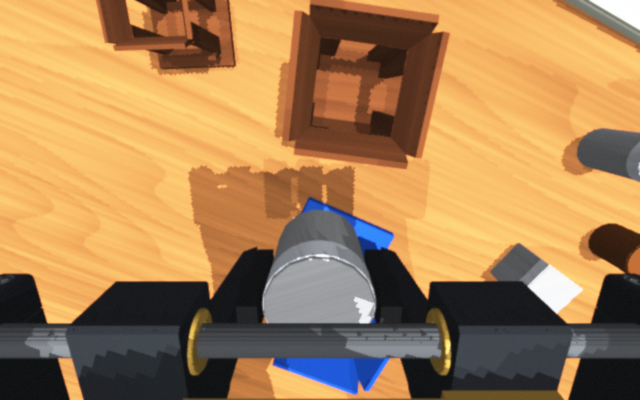

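The large brown dispenser's rim spans roughly (303,8)-(445,25)-(408,165)-(287,143), with the shaft floor near (355,95); the short tin is held upright.

```bash
python3 - <<'E'
from h import *
K=arm.get_calibration('wrist');im=arm.get_image('wrist')
s=arm.state();print(np.round(s['eef_pos'],4))
hsv=cv2.cvtColor(im,cv2.COLOR_RGB2HSV)
arm.pinpoint('wrist','magazine_seat')
for d in arm.trace('wrist','magazine_seat'):
    m=d['mask'].astype(np.uint8);ys,xs=np.nonzero(m);print(d['confidence'],m.sum(),xs.mean(),ys.mean())
    if abs(xs.mean()-360)<60:
        c=cv2.convexHull(np.c_[xs,ys].astype(np.int32));q=cv2.approxPolyN(c,4)[0] if hasattr(cv2,'approxPolyN') else cv2.boxPoints(cv2.minAreaRect(c))
        P=np.array([ray('wrist',p,.153,K) for p in q]);print(q.tolist(),P,P.mean(0),np.linalg.norm(P-np.roll(P,1,0),axis=1))
        a,b=P[2][:2]-P[0][:2],P[3][:2]-P[1][:2]
E
```

```text
[0.491  0.2173 0.2446]
0.89 22756 349.09527157672704 80.87704341712076
[[407, 169], [269, 152], [279, -10], [439, 14]] [[0.542 0.177 0.153]
 [0.517 0.265 0.153]
 [0.606 0.292 0.153]
 [0.631 0.203 0.153]] [0.574   0.23425 0.153  ] [0.09272001 0.09148224 0.09300538 0.09244458]
0.89 3507 334.74508126603934 326.55774165953807
[[377, 403], [264, 365], [298, 194], [386, 231]] [[0.352 0.106 0.153]
 [0.352 0.208 0.153]
 [0.498 0.237 0.153]
 [0.497 0.17  0.153]] [0.42475 0.18025 0.153  ] [0.15849606 0.102      0.14885228 0.06700746]
0.85 7316 162.78335155822853 31.37042099507928
```

Request:
step_arm(linear=[[0.105,0.0195,0],[0.105,0.0195,0],[0.105,0.0195,0],[0.105,0.0195,0],[0.105,0.0195,-0.044],[0.105,0.0195,-0.088],[0.105,0.0195,-0.088],[0.105,0.0195,-0.088],[0.105,0.0195,-0.088],[0.105,0.0195,-0.088]], delta_rot=[[0,0,0],[0,0,0],[0,0,0],[0,0,0],[0,0,0],[0,0,0],[0,0,0],[0,0,0],[0,0,0],[0,0,0]], grip=[160,160,160,160,160,160,160,160,160,160])

```text
t: 6.08
eef_pos: [0.5761, 0.2344, 0.1768]
tool_rot: [0.98, 0.198, 0.002, -0.0]
ft_force: [-0.4, -0.5, -1.0]
width: 0.492
grasp_force: 20.0
```

```bash
python3 - <<'E'
from h import *
a=arm.get_image('scene')[170:320,310:470];b=arm.get_image('side')[170:320,210:370]
s=arm.state();print(np.round(s['eef_pos'],4),s['ft_force'],s['tool_rot'])
cv2.imwrite('pics/c1.png',cv2.resize(np.hstack([a,b])[...,::-1],(768,360)))
E
```

```text
[0.5759 0.2345 0.1765] [ 0.30752439  0.4898364  -2.29450976] [ 9.80107570e-01  1.98458728e-01  1.77199536e-03 -3.79200045e-04]
```

View pics/c1.png

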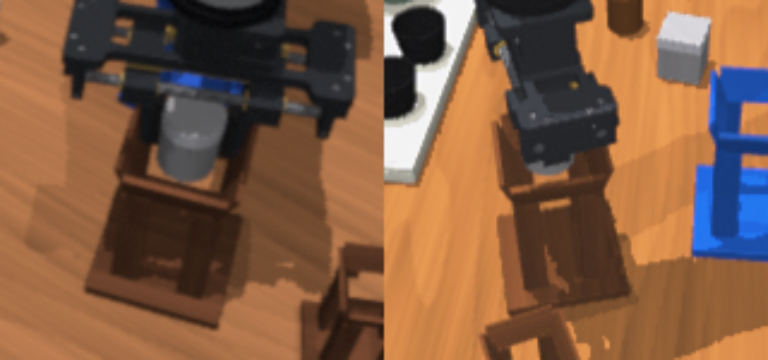

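In both views the tin hangs upright and centred in the mouth, with the fingertips just above the rim. I'll let it go and rise.

Request:
step_arm(linear=[[0,0,0],[0,0,0],[0,0,0],[0,0,0],[0,0,0],[0,0,0.05],[0,0,0.1],[0,0,0.1],[-0.1,-0.02,0.1],[-0.1,-0.02,0.1],[-0.1,-0.02,0.1],[-0.1,-0.02,0.1]], delta_rot=[[0,0,0],[0,0,0],[0,0,0],[0,0,0],[0,0,0],[0,0,0],[0,0,0],[0,0,0],[0,0,0],[0,0,0],[0,0,0],[0,0,0]], grip=[0,0,0,0,0,0,0,0,0,0,0,0])

```text
t: 7.18
eef_pos: [0.4918, 0.2172, 0.2542]
tool_rot: [0.98, 0.199, -0.002, 0.001]
ft_force: [0.8, 0.1, 0.8]
width: 1.002
grasp_force: 0.0
```

```bash
python3 look.py w4 short_tin_c magazine_seat
```

```text
7.2333 <class 'numpy.ndarray'> [0.4946 0.2182 0.2547]
short_tin_c 0.92 [0.582 0.233 0.037] [340.  81.]
short_tin_c 0.74 [ 0.551 -0.13   0.032] [620. 241.]
magazine_seat 0.59 [0.396 0.172 0.009] [322. 251.]
```

View pics/w4.png

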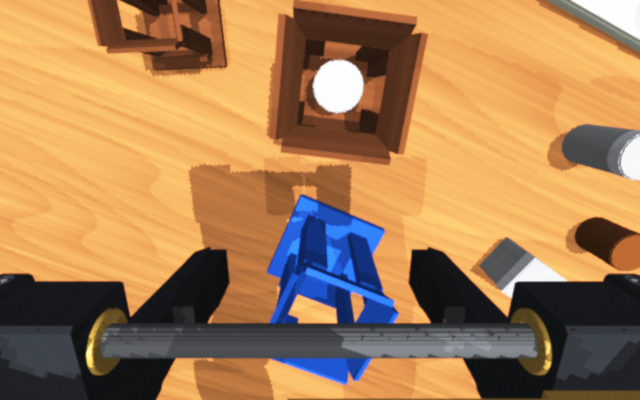

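The short tin stands in the shaft, its lid at (338,86). On to the tall tin.

Request:
step_arm(linear=[[0.169,-0.33,0],[0.169,-0.33,0],[0.169,-0.33,0],[0.169,-0.33,0],[0.169,-0.33,0],[0.169,-0.33,0],[0.169,-0.33,0],[0.169,-0.33,0],[0.169,-0.33,-0.05],[0.169,-0.33,-0.1],[0.169,-0.33,-0.1],[0.169,-0.33,-0.1]], delta_rot=[[0,0,0],[0,0,0],[0,0,0],[0,0,0],[0,0,0],[0,0,0],[0,0,0],[0,0,0],[0,0,0],[0,0,0],[0,0,0],[0,0,0]], grip=[0,0,0,0,0,0,0,0,0,0,0,0])

```text
t: 8.33
eef_pos: [0.6296, -0.0459, 0.1728]
tool_rot: [0.98, 0.198, -0.002, -0.0]
ft_force: [1.0, -0.4, 0.9]
width: 1.002
grasp_force: 0.0
```

```bash
python3 look.py w5 tall_tin_c; python3 - <<'E'
from h import *
K=arm.get_calibration('wrist');arm.get_image('wrist')
print(arm.state()['eef_pos'])
for d in arm.pinpoint('wrist','tall_tin_c'):print(d)
E
```

```text
8.3833 <class 'numpy.ndarray'> [ 0.6312 -0.0457  0.1751]
[ 0.63222967 -0.04564346  0.17697795]
```

View pics/w5.png

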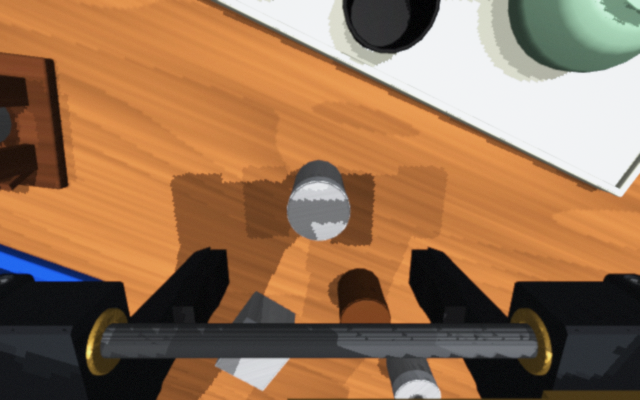

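The tall tin's lid at (319,210) is centred between the fingers. I'll go down and grip.

Request:
step_arm(linear=[[-0.002,0,-0.05],[-0.002,0,-0.1],[-0.002,0,-0.138],[-0.002,0,-0.138],[-0.002,0,-0.138],[-0.002,0,-0.138],[-0.002,0,-0.138],[-0.002,0,-0.138],[-0.002,0,-0.138],[-0.002,0,-0.138],[-0.002,0,-0.138],[-0.002,0,-0.138]], delta_rot=[[0,0,0],[0,0,0],[0,0,0],[0,0,0],[0,0,0],[0,0,0],[0,0,0],[0,0,0],[0,0,0],[0,0,0],[0,0,0],[0,0,0]], grip=[0,0,0,0,0,160,160,160,160,160,160,160])

```text
t: 9.53
eef_pos: [0.6285, -0.0459, 0.0643]
tool_rot: [0.98, 0.199, 0.0, 0.0]
ft_force: [-0.3, -0.1, 1.3]
width: 0.491
grasp_force: 11.2
```

Request:
step_arm(linear=[[0,0,0],[0,0,0.04],[0,0,0.09],[0,0,0.14],[0,0,0.19],[0,0,0.235],[-0.066,0.35,0.235],[-0.066,0.35,0.235],[-0.066,0.35,0.235],[-0.066,0.35,0.235],[-0.066,0.35,0.235],[-0.066,0.35,0.235]], delta_rot=[[0,0,0],[0,0,0],[0,0,0],[0,0,0],[0,0,0],[0,0,0],[0,0,0],[0,0,0],[0,0,0],[0,0,0],[0,0,0],[0,0,0]], grip=[160,160,160,160,160,160,160,160,160,160,160,160])

```text
t: 10.53
eef_pos: [0.581, 0.2015, 0.2517]
tool_rot: [0.98, 0.199, -0.001, 0.0]
ft_force: [0.6, -0.0, -1.3]
width: 0.495
grasp_force: 20.0
```

Request:
step_arm(linear=[[-0.008,0.041,0],[-0.008,0.041,0],[-0.008,0.041,0],[-0.008,0.041,0],[-0.008,0.041,0],[-0.008,0.041,0]], delta_rot=[[0,0,0],[0,0,0],[0,0,0],[0,0,0],[0,0,0],[0,0,0]], grip=[160,160,160,160,160,160])

```text
t: 11.03
eef_pos: [0.5763, 0.2303, 0.2519]
tool_rot: [0.98, 0.197, -0.0, 0.001]
ft_force: [0.9, -0.6, -0.6]
width: 0.495
grasp_force: 20.0
```

Now down to TCP z of about 0.177 in steps.

Request:
step_arm(linear=[[0,0.004,-0.02],[0,0.004,-0.04],[0,0.004,-0.06],[0,0.004,-0.08],[0,0.004,-0.094],[0,0.004,-0.094],[0,0.004,-0.094],[0,0.004,-0.094]], delta_rot=[[0,0,0],[0,0,0],[0,0,0],[0,0,0],[0,0,0],[0,0,0],[0,0,0],[0,0,0]], grip=[160,160,160,160,160,160,160,160])

```text
t: 11.7
eef_pos: [0.5765, 0.2357, 0.1777]
tool_rot: [0.98, 0.198, 0.001, -0.0]
ft_force: [0.7, 0.7, -1.4]
width: 0.489
grasp_force: 20.0
```

```bash
python3 - <<'E'
from h import *
a=arm.get_image('scene')[170:320,310:470];b=arm.get_image('side')[170:320,210:370]
s=arm.state();print(np.round(s['eef_pos'],4),s['ft_force'],s['tool_rot'])
cv2.imwrite('pics/c2.png',cv2.resize(np.hstack([a,b])[...,::-1],(768,360)))
E
```

```text
[0.5765 0.236  0.178 ] [ 0.69594528  0.00605685 -0.95412465] [ 9.80125241e-01  1.98376782e-01  1.05944997e-03 -2.06537447e-04]
```

View pics/c2.png

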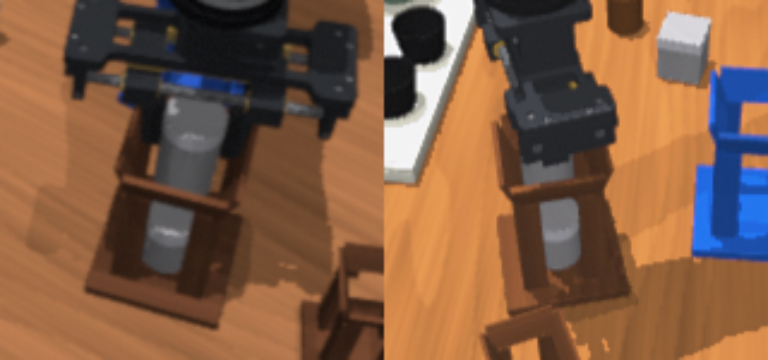

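The tall tin hangs upright in the shaft, directly above the standing short tin, with no contact force. I'll release it and rise.

Request:
step_arm(linear=[[0,0,0],[0,0,0],[0,0,0],[0,0,0],[0,0,0],[0,0,0.05],[0,0,0.1],[0,0,0.1],[-0.1,-0.02,0.1],[-0.1,-0.02,0.1],[-0.1,-0.02,0.1],[-0.1,-0.02,0.1]], delta_rot=[[0,0,0],[0,0,0],[0,0,0],[0,0,0],[0,0,0],[0,0,0],[0,0,0],[0,0,0],[0,0,0],[0,0,0],[0,0,0],[0,0,0]], grip=[0,0,0,0,0,0,0,0,0,0,0,0])

```text
t: 12.8
eef_pos: [0.4927, 0.2189, 0.2566]
tool_rot: [0.98, 0.199, -0.002, 0.001]
ft_force: [0.5, 1.5, 0.3]
width: 0.999
grasp_force: 0.0
```

```bash
python3 - <<'E'
from h import *
a=arm.get_image('scene')[170:320,310:470];b=arm.get_image('side')[170:320,210:370]
c=arm.get_image('wrist')[:150,240:400]
for k in ['scene','side','wrist']:
    for n in ['short_tin_c','tall_tin_c']: print(k,n,[(np.round(d['xyz'],3),round(d['confidence'],2)) for d in arm.pinpoint(k,n) if d['xyz'][1]>.1])
cv2.imwrite('pics/c3.png',cv2.resize(np.hstack([a,b,c])[...,::-1],(798,250)))
E
```

```text
scene short_tin_c [(array([0.579, 0.23 , 0.04 ]), 0.48)]
scene tall_tin_c [(array([0.577, 0.238, 0.109]), 0.71)]
side short_tin_c [(array([0.577, 0.235, 0.036]), 0.61)]
side tall_tin_c [(array([0.578, 0.235, 0.11 ]), 0.74), (array([0.575, 0.234, 0.036]), 0.61)]
wrist short_tin_c []
wrist tall_tin_c []
```

View pics/c3.png

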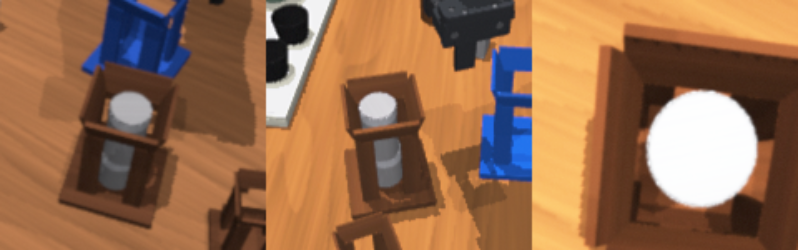

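Both tins stand stacked on the axis: heights read about 0.038 and 0.109, against 0.040 and 0.108 expected. The arm is clear, so I'll hand in.

```bash
python3 -c "
from rig import arm
print(arm.close_job())"
```

```text
the job is handed in; nothing more can be done
None
```

The short tin stands on the dispenser floor with the tall tin upright on top of it, the knobbed and square caddies were not touched, and the job is handed in at about 13 s; no verdict came back.

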